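Close a take-away pizza carton by pushing its flaps and lid

ROBOT

A 7-joint arm with a two-finger parallel gripper is mounted at the origin on a cart in front of the work surface, level with it; the furniture and walls round the work are solid. World frame = base frame: x ahead of the robot, y to its left, z up, the work surface at z = 0. Lengths are in m, angles in degrees, forces in N, time in s.
With the tool pointing down it reaches from about 0.425 to 0.95 m from the base axis. Payload 4.7 kg.
Tool frame: the origin (TCP) lies midway between the tips of the shut fingers; the grasp point (between the pads) lies manip.grip_point_offset behind it (manip.grip_point_offset is the distance from the TCP to the grasp point, in m); z points along the fingers, y is the line along which they close (so a half turn about z gives the same grasp; the last joint's range is limited). The gripper opens to 85 mm and grips with 20 to 120 N. Pads are 22 mm wide; open, the fingers measure 114 mm over their backs; the gripper's body (76 mm by 85 mm) begins 54 mm behind the grasp point. The pads swing forward as they close: fully open they stand 13 mm farther back than shut.
Start: joints at [-70.468, 26.849, -2.785, 87.806, 1.381, 65.374, -4.715], TCP at [0.244, 0.629, 0.231] pointing down, gripper open.
Joint ranges: [-148.3, 148.3], [-19.14, 114.17], [-79.39, 73.82], [5.75, 140.21], [-59.74, 239.74], [12.07, 113.84], [-152.46, 152.46]. Speed limits (degrees/s): [147.25, 147.25, 180, 180, 180, 180, 180].

INTERFACE

Orientations are given as a 3x3 rotation matrix whose columns are the frame's x, y, z axes.
In Python, from workcell import manip gives the robot as it stands.
- The arm moves only by the tool move_arm, never from a script. Its argument "increments" is a list of rows, each a list of 3 entries, a list of its own where there are three numbers: the shift along the tool's x, y, z in m, then the turn about the tool's z in degrees, then the closure, from 0 (fully open) to 1 (shut). In form: [[[x, y, z], twist, fingers], ...]. A call has 1 to 20 rows; each row is the pose to reach, as a shift and turn from the pose commanded when the call began, along the tool's axes at that moment; what a row does not reach only later rows make up. A row lasts 1/12 s, in which the tool goes at most 41.7 mm and 7.16 degrees, less where a joint would pass 70% of its speed; a pose out of reach is approached as far as the arm can. A call with a gripper value outside its range is refused whole. The fingers move at their own pace and stop on an object; "newtons" is the grip in N (left out, the last holds). Time passes only in rows, so rows that repeat a pose let the fingers close. It gives the time, the measured TCP pose, the force, the opening and the grip force at its end, in the units of the state.
- manip.get_obs(): the state, without advancing time (a new reading comes with each control period).
- manip.capture(name): name is "scene" or "top"; returns a dict with "img" (480x640x3 uint8, blue, green, red), "range_z" (480x640 float32, m along the optical axis (not along the pixel's ray), 0 where there is no reading), "fov_y" (degrees; the focal length in pixels is half the picture's height over the tangent of half this angle, whatever the lens; pixels are square), "cx", "cy" (the principal point, pixels), "R" (3x3) and "t" (3): a world point X has camera coordinates R X + t. Camera axes: x right, y down, z forward; pixel columns grow to the right and rows downward; lengths in m; the calibration is good to about 2 mm. A picture is of the moment at which its call begins.
- manip.job_done(): hands the job in; it is judged then, once.
The state is a dict: "time_s": time; "joint_pos": joint angles; "joint_vel": joint speeds; "joint_torque": joint torques, N m; "tcp_pos": TCP position; "tool_rot": TCP orientation; "force": force on the tool from outside, world axes, zero at the start; "wrist_torque": the same for the moment, N m; "grip_width": opening from 0.0 (shut) to 1.0 (fully open); "grip_force": force on a finger pad.
Only numpy, scipy, OpenCV 4.12 (cv2) and the standard library are available. Lean on these libraries where they do the work, as an engineer would, in place of code of your own. Each camera call takes 0.05 s, during which the arm holds its last target. There are 200 camera calls.

TASK

The take-and-bake pizza lies in its open cardboard carton; close the carton for the customer. With the fingertips, gently push the two side flaps in and down until they lie flat over the rim of the pizza, then push the lid over and press it down until it is shut flush. Do not touch the pizza or lift, tilt or shove the carton, and leave the things round it where they stand.

Things in the scene. Friction and masses are not known exactly. Their poses are not given: they have to be found in the camera images.
- carton: Tray of a brown card pizza carton, 330 x 330 mm outside, walls 42 mm high, board 4 mm, loose on the worktop (0.8 to 1.1 kg with lid and pizza). Origin: centre of its underside; -x points to its front (roughly to the robot), +y to its left, z up. The lid is creased to the top of its far (+x) wall, a side flap to the top of its left (+y) and right (-y) walls.
- flap_left (a joint): Left side flap: 230 mm long (carton x -130 to +100 mm), 65 mm wide, 3 mm thick, rounded free corners. Value in rad: 0 = folded flat inward over the pizza, pi/2 = upright, more = splayed outward (starts at 1.25 to 2.0); it stops at -0.15, dipped 10 mm into the tray. Stiff crease (0.03 N m): it stays where it is left.
- flap_right (a joint): Right side flap, the mirror image of the left one, same size, values and stiffness.
- flap_left_crease (a point): Middle of the left flap's crease line, in carton frame at x -15, y +162, z 42 mm.
- flap_right_crease (a point): Middle of the right flap's crease line, in carton frame at x -15, y -162, z 42 mm.
- flap_left_edge (a point): Middle of the left flap's free edge, on its outer face (the face that is on top when folded flat), 65 mm from the crease.
- flap_right_edge (a point): Middle of the right flap's free edge, on its outer face, 65 mm from the crease.
- carton_lid (a joint): Lid: panel reaching 322 mm from its crease, 324 mm wide, 4 mm thick, with a 21 mm tab turned down from its free edge that tucks inside the front wall. Value in rad: 0 = shut (a stop with a few mm of give; its top then 51 mm above the worktop), pi/2 = upright; starts at 1.2 to 1.42, leaning to the front. Stiff crease (0.25 N m): stays as left. An unfolded flap is in its way.
- lid_crease (a point): Middle of the lid's crease line, at the underside of the lid, in carton frame at x +162, y 0, z 46.5 mm.
- lid_edge (a point): Middle of the lid's free edge, on its outer face (on top when shut, facing away from the robot while the lid stands open), 322 mm from the crease.
- pizza: Raw topped pizza, 300 mm across, 17 mm thick, lying loose in the tray on its 4 mm floor. Origin: centre of its underside. Not to be touched.
- cup: Bystander: clear cup of black olives, 79 mm across, 68 mm high, to the left of the carton's far half. Origin: centre of its underside.
- punnet: Bystander: clear punnet of rocket leaves, 118 x 163 mm, 96 mm high, to the right of the carton. Origin: centre of its underside.
- brush: Bystander: pastry brush with a wooden handle lying to the left of the carton, 220 mm long, 39 mm wide, 12 mm high. Origin: middle of its length, on the underside; its y axis runs along it.

How it is judged (in metres and radians):
On the way:
1. both side flaps are folded in flat while the lid is still open (value of joint each of flap_left, flap_right below 0.2 rad and value of joint carton_lid above 0.8 rad), for 0.2 s.
At the end, for the whole second after the job is handed in: Lid shut to within 0.03 rad (10 mm at its free edge), both flaps folded in under it to within 0.15 rad, the carton level, at rest and within 40 mm of where it stood, the pizza within 15 mm of its middle, and brush, cup and punnet within 30 mm of where they stood (value of joint carton_lid below 0.03 rad and value of joint each of flap_left, flap_right below 0.15 rad and distance of carton from where it was at the start of the episode below 0.04 m and angle between carton's own z axis and vertical below 0.03 rad and horizontal distance between pizza and carton below 0.015 m and distance of each of brush, cup, punnet from where it was at the start of the episode below 0.03 m and linear speed of carton below 0.01 m/s); the robot touches nothing.
It fails at once if the carton is lifted, tilted or shoved more than 60 mm out of its place (height (world z) of carton above 0.015 m or angle between carton's own z axis and vertical above 0.1 rad or distance of carton from where it was at the start of the episode above 0.06 m).
It fails at once if the robot touches the pizza, or the pizza is lifted (contact force between any of the fingers, the arm and pizza above 0.5 N or height (world z) of pizza above 0.025 m).
It fails at once if a bystander is lifted, moved or knocked over (distance of any of brush, cup, punnet from where it was at the start of the episode above 0.04 m or angle between any of brush, cup, punnet's own z axis and vertical above 0.4 rad).
It fails at once if the card is crushed: the fingers press on the carton with over 60 N (contact force between the fingers and carton above 60 N).
It fails at once if the carton is pushed with the arm or the gripper's body (over 10 N) instead of the fingers (contact force between the arm and carton above 10 N).
It also fails if it takes over 58 s, if anything falls off the work surface, if the arm or the gripper's body presses on something with over 40 N, if the wrist force passes 120 N, or if a joint passes its speed limit or range.

## Working session

There is one attempt and no reset: what is moved stays moved. The work goes in short steps, Python scripts to look and compute and a tool call to move; the robot and the scene stay as the last step left them, time stands still between calls to the robot, and variables do not carry over. Pictures are saved under pics/ and viewed, at most 10 in all, crops included, and the job is handed in when it is done.

Besides the shell and the picture viewer there is one more tool, called after "Request:" as name(argument=value, ...) on one line, values as JSON. move_arm: Moves the arm, as the interface text tells. Its arguments: {"type":"object","properties":{"increments":{"type":"array","items":{"type":"array"}},"newtons":{"type":"number"}},"required":["increments"]}

```bash
mkdir -p pics
cat > h.py <<'E'
import numpy as np, cv2
from workcell import manip
def cloud(c):
    f=240/np.tan(np.radians(c["fov_y"]/2)); z=c["range_z"]
    v,u=np.mgrid[:480,:640]
    P=np.stack([(u-c["cx"])/f*z,(v-c["cy"])/f*z,z],-1)
    W=(P-c["t"])@np.asarray(c["R"]); W[z<=0]=np.nan
    return W
E
python3 - <<'E'
from h import *
for n in("scene","top"):
    c=manip.capture(n); cv2.imwrite(f"pics/{n}0.png",c["img"]); np.savez(f"{n}0.npz",**c)
    W=cloud(c); print(n,c["fov_y"],-np.array(c["R"]).T@c["t"])
    for v in range(20,480,40): print(v,[ (u,*np.round(W[v,u],2)) for u in range(40,640,80)])
print(manip.get_obs(),manip.grip_point_offset)
E
```

```text
scene 44.99100120924846 [-0.51210298 -0.73986604  0.9750694 ]
20 [(40, np.float64(0.8), np.float64(1.66), np.float64(0.33)), (120, np.float64(0.12), np.float64(0.15), np.float64(0.7)), (200, np.float64(0.88), np.float64(0.78), np.float64(0.44)), (280, np.float64(1.03), np.float64(0.56), np.float64(0.44)), (360, np.float64(1.16), np.float64(0.32), np.float64(0.45)), (440, np.float64(1.23), np.float64(0.06), np.float64(0.47)), (520, np.float64(1.23), np.float64(-0.18), np.float64(0.5)), (600, np.float64(1.22), np.float64(-0.4), np.float64(0.54))]
60 [(40, np.float64(0.19), np.float64(0.59), np.float64(0.53)), (120, np.float64(0.09), np.float64(0.13), np.float64(0.64)), (200, np.float64(0.83), np.float64(0.75), np.float64(0.32)), (280, np.float64(0.83), np.float64(0.39), np.float64(0.39)), (360, np.float64(0.85), np.float64(0.12), np.float64(0.43)), (440, np.float64(0.92), np.float64(-0.09), np.float64(0.46)), (520, np.float64(1.04), np.float64(-0.26), np.float64(0.45)), (600, np.float64(1.23), np.float64(-0.43), np.float64(0.43))]
100 [(40, np.float64(0.58), np.float64(1.42), np.float6
[... 11027 characters left out ...]
joint_vel': array([-0.02168342, -0.1696135 ,  0.03915275, -0.07746148,  0.13892236,
        0.0317948 ,  0.04582676]), 'joint_torque': array([ 2.85754631e-04, -5.11514819e+01, -4.70430579e-02, -2.38390142e+01,
        1.08032787e-02,  4.36993272e-03, -5.89796926e-06]), 'tcp_pos': array([0.24374063, 0.62888298, 0.23035645]), 'tool_rot': array([[-9.32413748e-01,  3.61392085e-01, -6.02061948e-04],
       [ 3.61392584e-01,  9.32412223e-01, -1.68751803e-03],
       [-4.84857397e-05, -1.79104573e-03, -9.99998395e-01]]), 'force': array([ 0.19637632, -0.80522515, -0.13764874]), 'wrist_torque': array([ 0.02909072, -0.01950192,  0.00792162]), 'grip_force': 0.0, 'grip_width': 0.9972352041037019} 0.0187
```

View pics/scene0.png

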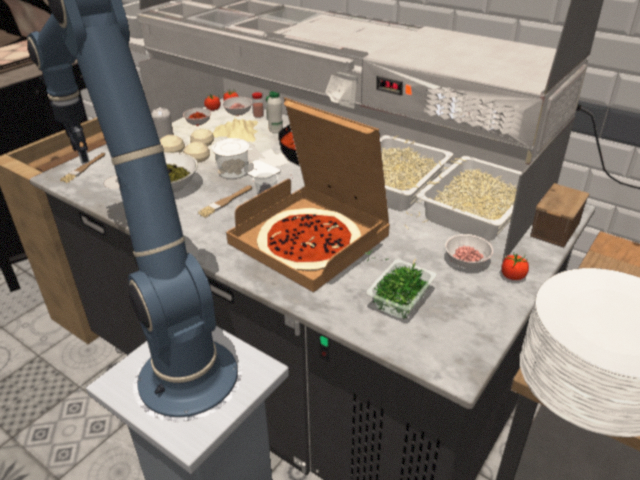

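View pics/top0.png

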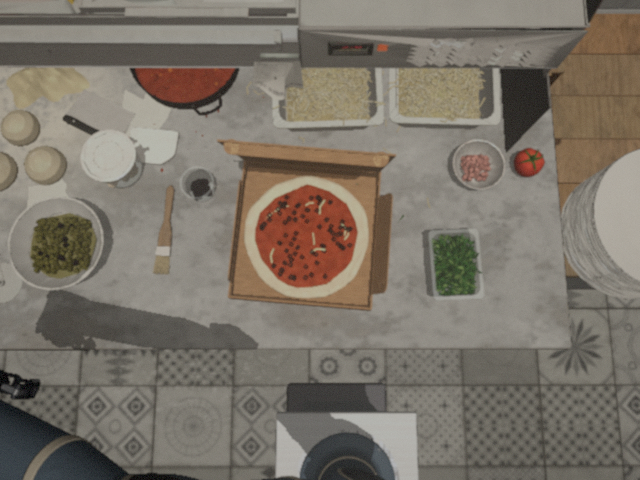

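The scene view shows the carton with its tray centre near (308,240) px, the lid standing at (340,150) and the left flap upright at (262,205). The top view puts the tray at (306,238), the cup at (198,185), the brush at (165,230) and the punnet at (457,263). I can't make out the right flap clearly.

Run:
```python
from h import *
Wt=cloud(np.load("top0.npz")); Ws=cloud(np.load("scene0.npz"))
A=np.concatenate([Wt.reshape(-1,3),Ws.reshape(-1,3)]); A=A[np.isfinite(A).all(1)]
m=(A[:,0]>.33)&(A[:,0]<.76)&(A[:,1]>-.2)&(A[:,1]<.3)
A=A[m]
L=A[(A[:,2]>.13)&(A[:,2]<.33)&(A[:,0]>.55)]
c=np.median(L,0); n=np.linalg.svd(L-c,full_matrices=0)[2][2]
for _ in range(3):
    k=abs((L-c)@n)<.008; c=L[k].mean(0); n=np.linalg.svd(L[k]-c,full_matrices=0)[2][2]
n*=-np.sign(n[0]); print("lid c,n",c,n,k.sum(),"angle",np.arctan2(np.hypot(n[0],n[1]),-n[2]),"yaw",np.degrees(np.arctan2(-n[1],-n[0])))
yaw=np.arctan2(-n[1],-n[0])
Wt_=Wt.reshape(-1,3); 
T=Wt_[np.isfinite(Wt_).all(1)]; T=T[(abs(T[:,2]-.042)<.008)&(T[:,0]>.3)&(T[:,0]<.68)&(T[:,1]>-.2)&(T[:,1]<.29)]
r=cv2.minAreaRect(T[:,:2].astype(np.float32)); print("rim rect",r,len(T))
ex=np.array([np.cos(yaw),np.sin(yaw)]); ey=np.array([-ex[1],ex[0]])
for nm,W in(("top",Wt),("scene",Ws)):
    P=W.reshape(-1,3); P=P[np.isfinite(P).all(1)]
    P=P[(P[:,0]>.33)&(P[:,0]<.72)&(P[:,1]>-.17)&(P[:,1]<.3)]
    X=P[:,:2]@ex;Y=P[:,:2]@ey
    print(nm)
    for s in (-1,1):
      for z in np.arange(.015,.13,.008):
        k=(abs(P[:,2]-z)<.004)&(s*(Y-.08)>.08)&(X<.65)
        if k.sum()>5: print(s,round(z,3),k.sum(),"Y",np.percentile(Y[k],[5,50,95]).round(3),"X",np.percentile(X[k],[2,98]).round(3))
    k=(abs(P[:,2]-.04)<.006)&(X<.5); print("front X",np.percentile(X[k],[1,5,20,50]).round(3))
k=(A[:,2]>.3); print("lid top z",np.percentile(A[k][:,2],[50,95,99]),np.median(A[k][:,:2],0))
```

```text
lid c,n [0.67385472 0.07185613 0.23162148] [-0.96971208  0.08362665 -0.2294887 ] 5208 angle 1.3392439991806209 yaw -4.928914999456478
rim rect ((0.5422511100769043, 0.09221773594617844), (0.3323374390602112, 0.30324479937553406), 85.06382751464844) 760
top
-1 0.015 114 Y [-0.021 -0.006 -0.001] X [0.384 0.624]
-1 0.023 51 Y [-0.021 -0.02  -0.001] X [0.381 0.646]
-1 0.031 43 Y [-0.021 -0.021 -0.009] X [0.381 0.638]
-1 0.039 88 Y [-0.024 -0.021 -0.009] X [0.381 0.646]
-1 0.047 209 Y [-0.026 -0.023 -0.02 ] X [0.382 0.641]
-1 0.055 180 Y [-0.03  -0.027 -0.025] X [0.42  0.639]
-1 0.063 175 Y [-0.033 -0.031 -0.028] X [0.421 0.641]
-1 0.071 180 Y [-0.037 -0.034 -0.032] X [0.421 0.642]
-1 0.079 188 Y [-0.04  -0.037 -0.035] X [0.423 0.643]
-1 0.087 188 Y [-0.043 -0.041 -0.038] X [0.419 0.636]
-1 0.095 220 Y [-0.048 -0.045 -0.042] X [0.423 0.639]
-1 0.103 173 Y [-0.05  -0.048 -0.046] X [0.43  0.631]
1 0.015 3555 Y [0.165 0.215 0.277] X [0.411 0.644]
1 0.023 635 Y [0.167 0.227 0.301] X [0.381 0.639]
1 0.031 96 Y [0.18  0.301 0.302] X [0.381 0.638]
1 0.039 156 Y [0.18  0.301 0.303] X [0.381 0.64 
[... 1174 characters left out ...]
 0.023 268 Y [0.169 0.297 0.305] X [0.38  0.636]
1 0.031 228 Y [0.183 0.3   0.306] X [0.379 0.641]
1 0.039 254 Y [0.176 0.3   0.306] X [0.38  0.637]
1 0.047 134 Y [0.261 0.301 0.305] X [0.38  0.636]
1 0.055 129 Y [0.297 0.301 0.306] X [0.421 0.638]
1 0.063 118 Y [0.297 0.301 0.304] X [0.422 0.642]
1 0.071 128 Y [0.296 0.3   0.304] X [0.421 0.636]
1 0.079 122 Y [0.295 0.299 0.303] X [0.419 0.64 ]
1 0.087 134 Y [0.294 0.299 0.302] X [0.416 0.638]
1 0.095 131 Y [0.294 0.298 0.302] X [0.42  0.637]
1 0.103 128 Y [0.294 0.298 0.302] X [0.426 0.633]
1 0.111 14 Y [0.292 0.295 0.298] X [0.474 0.621]
front X [0.378 0.379 0.381 0.385]
lid top z [0.35409778 0.36148889 0.36355093] [0.64091118 0.08235623]
```

Request:
move_arm(increments=[[[-0.389,-0.186,0],-16.3,1],[[-0.389,-0.186,0],-16.3,1],[[-0.389,-0.186,0],-16.3,1],[[-0.389,-0.186,0],-16.3,1],[[-0.389,-0.186,0],-16.3,1],[[-0.389,-0.186,0],-16.3,1],[[-0.389,-0.186,0],-16.3,1],[[-0.389,-0.186,0],-16.3,1],[[-0.389,-0.186,0],-16.3,1],[[-0.389,-0.186,0],-16.3,1],[[-0.389,-0.186,0],-16.3,1],[[-0.389,-0.186,0],-16.3,1],[[-0.389,-0.186,0],-16.3,1],[[-0.389,-0.186,0],-16.3,1],[[-0.389,-0.186,0],-16.3,1],[[-0.389,-0.186,0],-16.3,1]])

```text
time_s: 1.43
tcp_pos: [0.5381, 0.3172, 0.2312]
tool_rot: [[-0.997, 0.082, -0.001], [0.082, 0.997, 0.001], [0.001, 0.001, -1.0]]
force: [0.3, -0.9, 1.0]
grip_width: 0.0
grip_force: 0.0
```

Request:
move_arm(increments=[[[0,0,0.04],0,1],[[0,0,0.08],0,1],[[0,0,0.12],0,1],[[0,0,0.138],0,1],[[0,-0.015,0.138],0,1],[[0,-0.03,0.138],0,1],[[0,-0.042,0.138],0,1],[[0,-0.054,0.138],0,1],[[0,-0.062,0.139],0,1],[[0,-0.07,0.143],0,1],[[0,-0.077,0.148],0,1],[[0,-0.083,0.154],0,1],[[0,-0.088,0.161],0,1],[[0,-0.092,0.169],0,1],[[0,-0.094,0.177],0,1],[[0,-0.095,0.182],0,1],[[0,-0.095,0.186],0,1],[[0,-0.095,0.188],0,1],[[0,-0.095,0.188],0,1]])

```text
time_s: 3.02
tcp_pos: [0.5309, 0.221, 0.0426]
tool_rot: [[-0.996, 0.085, -0.001], [0.085, 0.996, -0.0], [0.001, -0.0, -1.0]]
force: [0.5, -0.9, 1.1]
grip_width: -0.004
grip_force: 0.0
```

Request:
move_arm(increments=[[[0,0,-0.04],0,1],[[0,0,-0.08],0,1],[[0,0,-0.12],0,1],[[0,0,-0.16],0,1],[[0,-0.01,-0.187],0,1],[[0,-0.05,-0.187],0,1],[[0,-0.09,-0.187],0,1],[[0,-0.13,-0.187],0,1],[[0,-0.17,-0.187],0,1],[[0,-0.21,-0.187],0,1],[[0,-0.25,-0.187],0,1],[[0,-0.29,-0.187],0,1],[[0,-0.33,-0.187],0,1],[[0,-0.366,-0.187],0,1],[[0,-0.366,-0.187],0,1],[[0,-0.366,-0.187],0,1]])

```text
time_s: 4.35
tcp_pos: [0.4998, -0.146, 0.2306]
tool_rot: [[-0.996, 0.09, 0.001], [0.09, 0.996, -0.0], [-0.001, -0.0, -1.0]]
force: [-0.1, 0.3, 0.2]
grip_width: -0.0
grip_force: 0.0
```

```bash
cat > chk.py <<'E'
from h import *
yaw=np.radians(-4.93); ex=np.array([np.cos(yaw),np.sin(yaw)]); ey=np.array([-ex[1],ex[0]])
o=manip.get_obs(); p=o["tcp_pos"]; print("tcp XYZ",p[:2]@ex,p[:2]@ey,p[2],o["force"].round(1))
for nm in("top","scene"):
    P=cloud(manip.capture(nm)).reshape(-1,3); P=P[np.isfinite(P).all(1)]
    X=P[:,:2]@ex;Y=P[:,:2]@ey
    k=(X>.36)&(X<.48)&(Y>.0)&(Y<.28)&(abs(P[:,2]-.04)<.006); print(nm,"front X",np.percentile(X[k],[2,10]).round(3))
    for s,y0 in((-1,-.022),(1,.302)):
      for a in range(-100,80,10):
        k=(abs(Y-y0-a/1000)<.004)&(X>.44)&(X<.62)&(P[:,2]<.13)
        if k.sum()>5: print((s,a,k.sum(),np.percentile(P[k][:,2],[10,50,90]).round(3).tolist()),end=" ")
      print()
E
python3 chk.py
```

```text
tcp XYZ 0.5105390049519288 -0.10248043230263128 0.23060784304925624 [-0.1  0.3  0.2]
top front X [0.381 0.382]
(-1, -100, np.int64(178), [-0.003, 0.0, 0.004]) (-1, -90, np.int64(189), [-0.003, 0.001, 0.005]) (-1, -80, np.int64(193), [-0.003, 0.001, 0.004]) (-1, -70, np.int64(195), [-0.002, 0.001, 0.004]) (-1, -60, np.int64(220), [-0.003, 0.001, 0.004]) (-1, -50, np.int64(239), [-0.003, 0.001, 0.004]) (-1, -40, np.int64(127), [-0.003, 0.001, 0.004]) (-1, -30, np.int64(85), [0.099, 0.102, 0.105]) (-1, -20, np.int64(345), [0.081, 0.09, 0.098]) (-1, -10, np.int64(328), [0.058, 0.067, 0.074]) (-1, 0, np.int64(379), [0.004, 0.042, 0.051]) (-1, 10, np.int64(243), [0.002, 0.005, 0.008]) (-1, 20, np.int64(243), [0.002, 0.009, 0.019]) (-1, 30, np.int64(250), [0.005, 0.015, 0.019]) (-1, 40, np.int64(251), [0.008, 0.015, 0.019]) (-1, 50, np.int64(252), [0.01, 0.014, 0.018]) (-1, 60, np.int64(248), [0.011, 0.014, 0.019]) (-1, 70, np.int64(248), [0.011, 0.014, 0.018]) 
(1, -100, np.int64(257), [0.011, 0.014, 0.019]) (1, -90, np.int64(249), [0.01, 0.015, 0.019]) (1, -80, np.int64(245), [0.01, 0.014
[... 1411 characters left out ...]
7]) (-1, 70, np.int64(115), [0.009, 0.012, 0.016]) 
(1, -100, np.int64(106), [0.008, 0.012, 0.017]) (1, -90, np.int64(97), [0.009, 0.012, 0.016]) (1, -80, np.int64(86), [0.009, 0.012, 0.015]) (1, -70, np.int64(107), [0.009, 0.012, 0.019]) (1, -60, np.int64(219), [0.01, 0.02, 0.04]) (1, -50, np.int64(171), [0.01, 0.036, 0.041]) (1, -40, np.int64(147), [0.005, 0.039, 0.042]) (1, -30, np.int64(120), [0.004, 0.041, 0.043]) (1, -20, np.int64(98), [0.038, 0.041, 0.045]) (1, -10, np.int64(116), [0.039, 0.043, 0.046]) (1, 0, np.int64(63), [0.038, 0.042, 0.045]) (1, 50, np.int64(13), [-0.001, 0.001, 0.002]) (1, 60, np.int64(85), [-0.004, -0.002, 0.001]) (1, 70, np.int64(114), [-0.004, -0.001, 0.041])
```

Request:
move_arm(increments=[[[0,0,0.04],0,1],[[0,0,0.08],0,1],[[0,0,0.12],0,1],[[0,0,0.148],0,1],[[0,0.015,0.148],0,1],[[0,0.03,0.148],0,1],[[0,0.045,0.148],0,1],[[0,0.057,0.148],0,1],[[0,0.068,0.148],0,1],[[0,0.078,0.148],0,1],[[0,0.088,0.148],0,1],[[0,0.1,0.151],0,1],[[0,0.105,0.156],0,1],[[0,0.1085,0.161],0,1],[[0,0.1125,0.169],0,1],[[0,0.1145,0.177],0,1],[[0,0.1155,0.182],0,1],[[0,0.1155,0.187],0,1],[[0,0.1155,0.188],0,1],[[0,0.1155,0.188],0,1]])

```text
time_s: 6.12
tcp_pos: [0.5095, -0.0293, 0.0416]
tool_rot: [[-0.996, 0.086, -0.001], [0.086, 0.996, -0.0], [0.001, -0.0, -1.0]]
force: [-0.0, -0.0, -0.1]
grip_width: 0.003
grip_force: 0.0
```

Request:
move_arm(increments=[[[0,0,-0.04],0,1],[[0,0,-0.08],0,1],[[0,0.02,-0.11],0,1],[[0,0.04,-0.14],0,1],[[0,0.06,-0.17],0,1],[[0,0.08,-0.2],0,1],[[0,0.1,-0.23],0,1],[[0,0.12,-0.26],0,1],[[0,0.125,-0.3],0,1],[[0,0.125,-0.34],0,1],[[0,0.125,-0.37],0,1],[[0,0.125,-0.37],0,1],[[0,0.125,-0.37],0,1]])

```text
time_s: 7.2
tcp_pos: [0.5212, 0.0952, 0.4143]
tool_rot: [[-0.996, 0.086, 0.004], [0.086, 0.996, 0.001], [-0.004, 0.002, -1.0]]
force: [-0.5, -0.2, -1.0]
grip_width: -0.003
grip_force: 0.0
```

```bash
python3 chk.py
python3 - <<'E'
from h import *
from chk import ex,ey
c=manip.capture("scene"); cv2.imwrite("pics/s1.png",c["img"])
for n in("top","scene"):
    P=cloud(manip.capture(n)).reshape(-1,3);X=P[:,:2]@ex;Y=P[:,:2]@ey
    for z in np.arange(.27,.65,.03):
        k=(abs(P[:,2]-z)<.015)&(Y>0.04)&(Y<.24)&(X>.7)
        if k.sum()>3: print(n,round(z,2),"shelf minX",X[k].min().round(3),np.percentile(X[k],5).round(3))
    k=(P[:,2]>.28)&(P[:,2]<.38)&(X>.6)&(X<.7)&(Y>-.03)&(Y<.31); print("lid",[(round(z,2),np.median(X[k&(abs(P[:,2]-z)<.006)]).round(3)) for z in(.3,.32,.34,.355)],P[k][:,2].max())
E
```

```text
tcp XYZ 0.5110734193208769 0.13963659922432067 0.4142551908082389 [-0.5 -0.2 -1. ]
top front X [0.381 0.383]
(-1, -100, np.int64(248), [-0.003, 0.001, 0.005]) (-1, -90, np.int64(247), [-0.002, 0.001, 0.004]) (-1, -80, np.int64(243), [-0.003, 0.001, 0.004]) (-1, -70, np.int64(246), [-0.002, 0.001, 0.004]) (-1, -60, np.int64(240), [-0.003, 0.001, 0.004]) (-1, -50, np.int64(241), [-0.003, 0.001, 0.004]) (-1, -40, np.int64(242), [-0.003, 0.001, 0.004]) (-1, -30, np.int64(247), [-0.003, 0.0, 0.004]) (-1, -20, np.int64(241), [-0.003, 0.001, 0.004]) (-1, -10, np.int64(227), [-0.003, 0.001, 0.005]) (-1, 0, np.int64(217), [0.041, 0.045, 0.049]) (-1, 10, np.int64(263), [0.042, 0.045, 0.048]) (-1, 20, np.int64(238), [0.041, 0.043, 0.047]) (-1, 30, np.int64(197), [0.039, 0.043, 0.046]) (-1, 40, np.int64(151), [0.037, 0.041, 0.044]) (-1, 50, np.int64(112), [0.037, 0.04, 0.043]) (-1, 60, np.int64(69), [0.035, 0.038, 0.041]) (-1, 70, np.int64(19), [0.01, 0.015, 0.018]) 
(1, -100, np.int64(80), [0.01, 0.014, 0.018]) (1, -90, np.int64(120), [0.01, 0.014, 0.019]) (1, -80, np.int64(159), [0.01, 0.014, 
[... 5686 characters left out ...]
 0.741
top 0.39 shelf minX 0.763 0.77
top 0.42 shelf minX 0.78 0.786
top 0.45 shelf minX 0.786 0.799
lid [(0.3, np.float64(0.65)), (0.32, np.float64(0.645)), (0.34, np.float64(0.639)), (0.35, np.float64(0.627))] 0.36599673760383056
scene 0.27 shelf minX 0.826 0.831
scene 0.3 shelf minX 0.811 0.818
scene 0.33 shelf minX 0.732 0.761
scene 0.36 shelf minX 0.731 0.75
scene 0.39 shelf minX 0.761 0.771
scene 0.42 shelf minX 0.778 0.789
scene 0.45 shelf minX 0.784 0.816
scene 0.48 shelf minX 1.197 1.204
scene 0.51 shelf minX 1.198 1.205
scene 0.54 shelf minX 1.202 1.208
lid [(0.3, np.float64(0.649)), (0.32, np.float64(0.644)), (0.34, np.float64(0.64)), (0.35, np.float64(0.629))] 0.36224902484566024
```

View pics/s1.png

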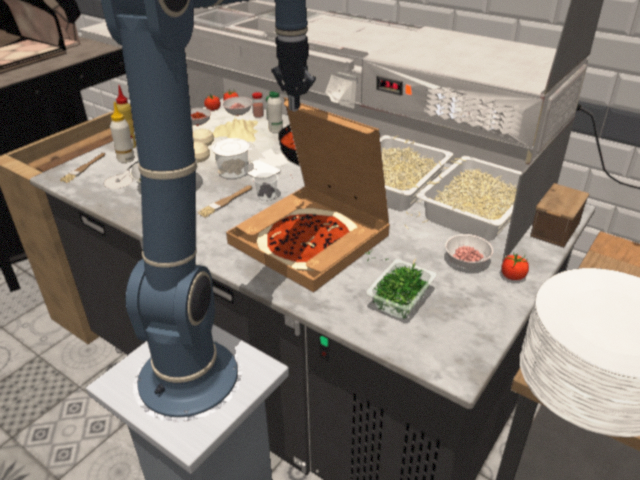

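The flaps are now folded flat over the pizza rim. A white fixture juts out at (343,88) px, close behind the lid, so I'll find how far it extends sideways.

```bash
python3 - <<'E' | tail -8
from h import *
from chk import ex,ey
for n in("top","scene"):
    P=cloud(manip.capture(n)).reshape(-1,3);X=P[:,:2]@ex;Y=P[:,:2]@ey
    for xm in(.76,.79,.81):
        k=(P[:,2]>.26)&(P[:,2]<.6)&(Y>-.1)&(Y<.3)&(X>.69)&(X<xm)
        print(n,xm,k.sum(),np.percentile(Y[k],[0,5,50,95,100]).round(3),P[k][:,2].min().round(3))
E
```

```text
(-1, -100, np.int64(33), [-0.004, -0.001, 0.001]) (-1, -90, np.int64(88), [-0.004, -0.001, 0.001]) (-1, -80, np.int64(130), [-0.004, -0.001, 0.001]) (-1, -70, np.int64(131), [-0.004, -0.001, 0.001]) (-1, -60, np.int64(122), [-0.004, -0.002, 0.001]) (-1, -50, np.int64(126), [-0.004, -0.001, 0.001]) (-1, -40, np.int64(128), [-0.004, -0.001, 0.002]) (-1, -30, np.int64(126), [-0.004, -0.001, 0.002]) (-1, -20, np.int64(124), [-0.004, -0.001, 0.001]) (-1, -10, np.int64(126), [-0.004, -0.001, 0.003]) (-1, 0, np.int64(597), [0.001, 0.025, 0.043]) (-1, 10, np.int64(107), [0.04, 0.043, 0.045]) (-1, 20, np.int64(103), [0.039, 0.042, 0.044]) (-1, 30, np.int64(104), [0.038, 0.04, 0.042]) (-1, 40, np.int64(107), [0.035, 0.039, 0.041]) (-1, 50, np.int64(111), [0.034, 0.038, 0.04]) (-1, 60, np.int64(95), [0.034, 0.036, 0.039]) (-1, 70, np.int64(8), [0.032, 0.033, 0.034]) 
(1, -100, np.int64(94), [0.009, 0.012, 0.017]) (1, -90, np.int64(93), [0.009, 0.013, 0.016]) (1, -80, np.int64(90), [0.009, 0.012, 0.015]) (1, -70, np.int64(124), [0.009, 0.013, 0.038]) (1, -60, np.int64(190), [0.011, 0.033, 0.04]) (1, -50, np.int64(201), [0.011, 0.036, 0.041]) (1, -40, np.int64(153), [0.008, 0.038, 0.042]) (1, -30, np.int64(113), [0.035, 0.041, 0.044]) (1, -20, np.int64(105), [0.037, 0.042, 0.045]) (1, -10, np.int64(115), [0.038, 0.043, 0.047]) (1, 0, np.int64(56), [0.04, 0.042, 0.045]) (1, 50, np.int64(13), [-0.001, 0.0, 0.003]) (1, 60, np.int64(81), [-0.005, -0.001, 0.001]) (1, 70, np.int64(103), [-0.004, -0.0, 0.045]) 
top 0.76 448 [0.19  0.193 0.213 0.246 0.251] 0.336
top 0.79 2185 [0.16  0.168 0.212 0.281 0.3  ] 0.319
top 0.81 3500 [0.092 0.171 0.225 0.291 0.3  ] 0.319
scene 0.76 148 [0.178 0.192 0.21  0.246 0.251] 0.333
scene 0.79 1010 [0.158 0.168 0.208 0.28  0.3  ] 0.315
scene 0.81 1522 [0.041 0.164 0.214 0.293 0.3  ] 0.303
```

Request:
move_arm(increments=[[[0,-0.025,0],0,1],[[0,-0.05,0],0,1],[[-0.03,-0.05,0],0,1],[[-0.06,-0.05,0],0,1],[[-0.09,-0.05,0],0,1],[[-0.12,-0.05,0],0,1],[[-0.15,-0.05,0],0,1],[[-0.175,-0.05,0],0,1],[[-0.175,-0.05,0],0,1],[[-0.175,-0.05,0],0,1],[[-0.175,-0.05,0.03],0,1],[[-0.175,-0.05,0.06],0,1],[[-0.175,-0.05,0.09],0,1],[[-0.175,-0.05,0.095],0,1],[[-0.175,-0.05,0.095],0,1]])

```text
time_s: 9.0
tcp_pos: [0.6889, 0.0313, 0.3158]
tool_rot: [[-0.996, 0.085, -0.004], [0.085, 0.996, 0.0], [0.004, -0.0, -1.0]]
force: [-0.1, 0.5, 0.5]
grip_width: 0.001
grip_force: 0.0
```

Request:
move_arm(increments=[[[0.01,0,0],0,1],[[0.02,0,0],0,1],[[0.034,-0.002,0],0,1],[[0.046,0.001,0.001],0,1],[[0.0575,0,0.005],0,1],[[0.0805,0,0.014],0,1],[[0.102,0,0.025],0,1],[[0.123,0,0.038],0,1],[[0.1425,0,0.052],0,1],[[0.1605,0,0.068],0,1],[[0.1775,0,0.086],0,1],[[0.1925,0,0.106],0,1],[[0.206,0,0.126],0,1],[[0.2175,0,0.147],0,1],[[0.2275,0,0.17],0,1],[[0.235,0,0.193],0,1],[[0.2415,0,0.217],0,1],[[0.2415,0,0.217],0,1]])

```text
time_s: 10.5
tcp_pos: [0.448, 0.0516, 0.0992]
tool_rot: [[-0.996, 0.085, -0.004], [0.085, 0.996, -0.0], [0.004, -0.001, -1.0]]
force: [-1.0, -0.0, -0.1]
grip_width: -0.001
grip_force: 0.0
```

Request:
move_arm(increments=[[[0.002,0,0.012],0,1],[[0.003,0,0.024],0,1],[[0.004,0,0.034],0,1],[[0.004,0,0.042],0,1],[[0.004,0,0.047],0,1],[[0.004,0,0.05],0,1],[[0.004,0,0.05],0,1],[[0.004,0,0.05],0,1]])

```text
time_s: 11.17
tcp_pos: [0.4467, 0.0519, 0.0508]
tool_rot: [[-0.996, 0.085, 0.001], [0.085, 0.996, 0.0], [-0.001, 0.0, -1.0]]
force: [-0.2, 0.5, 0.1]
grip_width: -0.005
grip_force: 0.0
```

Request:
move_arm(increments=[[[0,0,0.001],0,1],[[0,0,0.002],0,1],[[0,0,0.003],0,1],[[0,0,0.003],0,1],[[0,0,0.003],0,1]])

```text
time_s: 11.58
tcp_pos: [0.4468, 0.052, 0.05]
tool_rot: [[-0.996, 0.086, 0.001], [0.086, 0.996, 0.001], [-0.001, 0.001, -1.0]]
force: [-7.1, -1.5, 27.7]
grip_width: -0.001
grip_force: 13.7
```

The lid has met its stop: 28 N at z = 0.050. I'll retreat and check.

Request:
move_arm(increments=[[[0,0,-0.01],0,1],[[0,0,-0.04],0,1],[[0,0,-0.08],0,1],[[0,0,-0.12],0,1],[[0,0,-0.16],0,1],[[0,0,-0.2],0,1],[[0,0,-0.2],0,1]])

```text
time_s: 12.17
tcp_pos: [0.4507, 0.0525, 0.2554]
tool_rot: [[-0.996, 0.085, 0.016], [0.086, 0.996, 0.004], [-0.015, 0.006, -1.0]]
force: [1.0, -0.2, 0.6]
grip_width: 0.004
grip_force: 0.0
```

```bash
python3 - <<'E' | tail -9
from h import *
from chk import ex,ey
c=manip.capture("scene"); cv2.imwrite("pics/s2.png",c["img"])
for n in("top","scene"):
    P=cloud(manip.capture(n)).reshape(-1,3);X=P[:,:2]@ex;Y=P[:,:2]@ey
    k=(X>.4)&(X<.68)&(Y>.0)&(Y<.28)&(abs(P[:,2]-.05)<.03)
    a=np.linalg.lstsq(np.c_[X[k]-.385,Y[k]-.14,np.ones(k.sum())],P[k][:,2],rcond=None)[0]; print(n,k.sum(),"slopeX,Y,z at edge",a.round(4))
    k=(X>.34)&(X<.75)&(Y>-.05)&(Y<.33)&(abs(P[:,2]-.048)<.01); print("extent",np.percentile(X[k],[1,99]).round(3),np.percentile(Y[k],[1,99]).round(3))
E
```

```text
(-1, -100, np.int64(245), [-0.003, 0.001, 0.004]) (-1, -90, np.int64(246), [-0.003, 0.0, 0.004]) (-1, -80, np.int64(251), [-0.003, 0.001, 0.004]) (-1, -70, np.int64(248), [-0.002, 0.0, 0.004]) (-1, -60, np.int64(247), [-0.003, 0.001, 0.004]) (-1, -50, np.int64(241), [-0.002, 0.001, 0.004]) (-1, -40, np.int64(245), [-0.003, 0.001, 0.004]) (-1, -30, np.int64(250), [-0.003, 0.001, 0.005]) (-1, -20, np.int64(240), [-0.003, 0.0, 0.005]) (-1, -10, np.int64(227), [-0.002, 0.001, 0.005]) (-1, 0, np.int64(203), [0.042, 0.049, 0.054]) (-1, 10, np.int64(247), [0.048, 0.051, 0.055]) (-1, 20, np.int64(173), [0.048, 0.052, 0.055]) (-1, 30, np.int64(75), [0.048, 0.052, 0.056]) (-1, 40, np.int64(31), [0.048, 0.052, 0.054]) (-1, 50, np.int64(17), [0.048, 0.051, 0.055]) 
(1, -100, np.int64(260), [0.048, 0.052, 0.055]) (1, -90, np.int64(265), [0.048, 0.051, 0.055]) (1, -80, np.int64(264), [0.049, 0.052, 0.055]) (1, -70, np.int64(263), [0.048, 0.051, 0.055]) (1, -60, np.int64(266), [0.048, 0.051, 0.055]) (1, -50, np.int64(265), [0.048, 0.052, 0.055]) (1, -40, np.int64(259), [0.049, 0.051, 0.054]) (1, -3
[... 1483 characters left out ...]
0.049, 0.052]) (1, -80, np.int64(89), [0.047, 0.05, 0.053]) (1, -70, np.int64(105), [0.047, 0.05, 0.053]) (1, -60, np.int64(86), [0.047, 0.05, 0.052]) (1, -50, np.int64(96), [0.047, 0.05, 0.052]) (1, -40, np.int64(93), [0.046, 0.049, 0.052]) (1, -30, np.int64(95), [0.047, 0.049, 0.053]) (1, -20, np.int64(90), [0.047, 0.049, 0.052]) (1, -10, np.int64(90), [0.047, 0.049, 0.052]) (1, 0, np.int64(55), [0.046, 0.048, 0.051]) (1, 60, np.int64(39), [-0.002, 0.001, 0.003]) (1, 70, np.int64(97), [-0.005, -0.001, 0.05]) 
top 8205 slopeX,Y,z at edge [ 0.0001 -0.0007  0.0517]
extent [0.384 0.708] [-0.022  0.302]
scene 5606 slopeX,Y,z at edge [-0.0006  0.0001  0.0497]
extent [0.382 0.705] [-0.024  0.299]
```

View pics/s2.png

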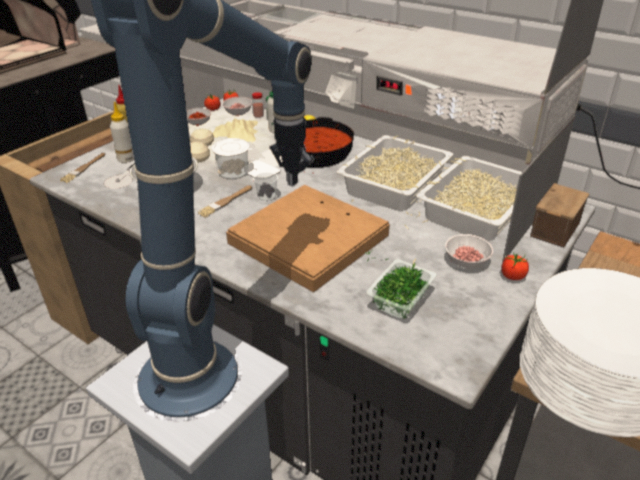

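The lid lies shut and flat at (308,232) px, with slope about 0. The carton and the things around it have not moved, and the arm is clear.

```bash
python3 -c "
from workcell import manip
print(manip.job_done())"
```

```text
the job is handed in; nothing more can be done
None
```

I folded both flaps flat, shut the lid flush, and handed the job in at about 12 s. The final check showed the lid level and the carton unmoved. The hand-in returned no verdict.

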